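# Lock the inspection turntable with its safety bolt

### The job

Lock the inspection turntable: press the red spring safety catch down with one fingertip and, keeping it held down all the way, push the brass bolt by its upright lug with the other fingertip until it is fully home in the turntable's rim. Then take the hand away so that the catch springs back up and locks the bolt. Do not turn the turntable, and leave the tees, the measuring tools, the cup and the box where they are.

Things in the scene. Friction and masses are not known exactly. Their poses are not given: they have to be found in the camera images.
- unit: Fixed green base of turntable and lock, on a granite slab (slab top at world z = 0.030). Origin: its underside, on the bolt's centre line. x = the way the bolt slides home, towards the platter; y left; z up. In these axes the bolt's bar is at y = 0, 16 mm wide, top at z = 45 mm; a guide bridge spans it from x = 26 to 62 mm, top 51.5 mm; the red catch bar is at y = -48 mm.
- lug_back (a point): Point on the centre line of the back face (to be pushed; looks to the unit's -x) of the bolt's upright brass lug, 14 mm below its top. Moves with the bolt; axes as the unit's. The lug is 28 mm wide (y), 12 mm thick (x) and rises from the bar's top (45 mm) to 84 mm above the unit's origin. Behind it nothing stands higher than the bar.
- bolt (a joint): Travel of the bolt in m: 0 to 0.004 at the start (drawn back), 0.036 fully home at its stop. Sliding friction about 2 N, no spring. Teeth under the bar meet the catch's pawl: with the catch up the bolt stops at about 0.005; with it down 6 mm or more the bolt runs free. If let up part way, the catch drops in a middle notch and blocks the bolt.
- catch_top (a point): Centre of the top face of the red catch, a flat press bar 120 mm long (unit's x) by 28 mm wide (y). Top 64 mm above the unit's origin when up, 52 mm fully down; goes straight down without tilting; axes as the unit's. It spans x = -90 to 30 mm beside the bolt, so a fingertip pressing it can slide along it for the bolt's whole travel; it lies 48 mm from the lug, centre to centre.
- catch (a joint): How far the catch is pressed down in m: 0 up, 0.012 fully down on its stop; about 0.009 is a comfortable depth to hold. Spring about 3 N at the top, 7 N fully down; smooth top (friction about 0.3). It springs back up when let go.
- platter (a joint): Turn of the steel turntable platter in rad, 0 at the start with its notch facing the bolt. Platter 200 mm across, top 48 mm above the unit's origin, axis at the unit's x = 190 mm, y = 0. It turns with some friction if pushed. Leave it.
- tee_a: one of three threaded brass tee fittings, 68 x 49 x 30 mm, lying on the platter; leave it. Origin at the centre of its underside.
- tee_b: second brass tee, on the slab beside the lock; leave it. Origin at the centre of its underside.
- tee_c: third brass tee, on the slab; leave it. Origin at the centre of its underside.
- caliper: silver vernier caliper, 220 x 70 x 9 mm, lying on the slab; leave it. Origin at the centre of its underside.
- magnifier: black bakelite magnifier on a stand, 72 mm round foot, 110 mm tall; leave it. Origin at the centre of its underside.
- cup: blue plastic sorting cup, 72 mm across, 75 mm tall; leave it. Origin at the centre of its underside.
- gauge_box: closed wooden gauge-block box 90 x 45 x 30 mm; leave it. Origin at the centre of its underside.

How it is judged:
By the outcome, as a careful person would: the job done as asked, in the order asked, and still so for the second after the job is handed in, with the robot touching nothing.
It also fails if it takes over 48 s, if anything falls off the work surface, if the arm or the gripper's body presses on something with over 40 N, if the wrist force passes 120 N, or if a joint passes its speed limit or range.

### The arm

A 6-joint arm with a two-finger parallel gripper is mounted at the origin on the work surface. World frame = base frame: x ahead of the robot, y to its left, z up, the work surface at z = 0. Lengths are in m, angles in rad, forces in N, time in s.
With the tool pointing down it reaches from about 0.25 to 0.8 m from the base axis. Payload 3.9 kg.
Tool frame: the origin (TCP) lies at the very end of the fingers, on their centre line; the grasp point (between the pads) lies 19 mm behind it; z points along the fingers, y is the direction in which the jaws open and shut (so a half turn about z gives the same grasp; the last joint's range is limited). The gripper opens to 85 mm and grips with 20 to 120 N. Pads are 22 mm wide; open, the fingers measure 114 mm over their backs; the gripper's body (76 mm by 85 mm) begins 54 mm behind the grasp point. The pads swing forward as they close: fully open they stand 13 mm farther back than shut.
Start: joints at [1.304, 0.26, -0.138, 1.173, 0, 1.571], TCP at [0.138, 0.506, 0.231] pointing down, gripper open.
Joint ranges: [-2.78, 2.78], [-0.83, 1.72], [-1.28, 1.37], [-1.9, 2.12], [-1.57, 1.48], [-3.14, 3.14]. Speed limits (rad/s): [2.57, 2.57, 3.14, 3.14, 3.14, 3.14].

### API

Orientations are given as a 3x3 rotation matrix whose columns are the frame's x, y, z axes.
In Python, from rig import ctrl, vision, nets gives the robot as it stands. The module is installed in compiled form; this text tells all that it offers.
- The arm moves only by the tool play_rows, never from a script. Its argument "deltas" is a list of rows, each a list of 3 entries, a list of its own where there are three numbers: the shift along the tool's x, y, z in m, then the turn, a rotation vector about the tool's x, y, z in degrees, then the closure, from 0 (fully open) to 1 (shut). In form: [[[x, y, z], [rx, ry, rz], jaw], ...]. A call has exactly 8 rows; each row is the pose to reach, as a shift and turn from the pose commanded when the call began, along the tool's axes at that moment; what a row does not reach only later rows make up. A row lasts 1/12 s, in which the tool goes at most 41.7 mm and 7.16 degrees, less where a joint would pass 70% of its speed; a pose out of reach is approached as far as the arm can. A call with a gripper value outside its range is refused whole. The fingers move at their own pace and stop on an object; "squeeze" is the grip in N (left out, the last holds). Time passes only in rows, so rows that repeat a pose let the fingers close, or fill a call up. It gives the time, the measured TCP pose, the force and the opening at its end, in the units of the state.
- ctrl.state(): the state, without advancing time (a new reading comes with each control period).
- vision.read_camera(name): name is "side" or "top"; returns the picture (480x640x3 uint8, blue, green, red); there is no depth.
- vision.calibration(name): a dict with "fx", "fy", "cx", "cy" (pixels), "rvec" (rotation vector, rad) and "tvec" (3), from world to camera coordinates, as OpenCV has them. Camera axes: x right, y down, z forward; pixel columns grow to the right and rows downward; lengths in m; the calibration is good to about 2 mm. A picture is of the moment at which its call begins. calibration takes no time and is no camera call.
- ctrl.finish_job(): hands the job in, once; it reports no verdict.
Trained networks look in the newest picture that a camera, given by its name, has taken for a name from the list of things; names that differ only in an ending like _2 or _b are one class to them, and where a whole thing is asked for, a point or a joint stands for the part that bears it (a point fixed in the world has none). Each returns a list of dicts, best first, with "conf" (0 to 1); they miss things now and then, are a little off and sometimes report something else, mostly with a low value. They report only what shows in the picture. A call takes as long as a camera call.
- nets.recognise(name, camera): "location" ([x, y, z] in m, in world coordinates, good to about 4 mm: the middle of the surface that is visible of it).
The state is a dict: "time_s": time; "joint_pos": joint angles; "dq": joint speeds; "tau": joint torques, N m; "position": TCP position; "ee_rot": TCP orientation; "wrist_force": force on the tool from outside, world axes, zero at the start; "wrist_torque": the same for the moment, N m; "finger_gap": opening from 0.0 (shut) to 1.0 (fully open).
Only numpy, scipy, OpenCV 4.12 (cv2) and the standard library are available. Lean on these libraries where they do the work, as an engineer would, in place of code of your own. Each camera call takes 0.05 s, during which the arm holds its last target.

## Working session

There is one attempt and no reset: what is moved stays moved. The work goes in short steps, Python scripts to look and compute and a tool call to move; the robot and the scene stay as the last step left them, time stands still between calls to the robot, and variables do not carry over. Pictures are saved under pics/ and viewed, and the job is handed in when it is done.

Besides the shell and the picture viewer there is one more tool, called after ">>>" as name(argument=value, ...), one argument or row to a line, values as JSON. play_rows: Moves the arm, as the interface text tells. Its arguments: {"type":"object","properties":{"deltas":{"type":"array"},"squeeze":{"type":"number"}},"required":["deltas"]}

```bash
mkdir -p pics
python3 - <<'E'
from rig import ctrl, vision, nets
import cv2
for c in("top","side"):
    cv2.imwrite(f"pics/{c}0.png",vision.read_camera(c))
    print(c,vision.calibration(c))
    for n in ("lug_back","catch_top","unit","platter","bolt"):
        print(n,[( [round(float(x),4) for x in d["location"]],round(d["conf"],2)) for d in nets.recognise(n,c)[:3]])
s=ctrl.state(); print(s)
E
```

```text
top {'fx': 603.7539126515999, 'fy': 603.7539126515999, 'cx': 314.04433612835976, 'cy': 236.83128909776406, 'rvec': array([ 2.01052721, -2.21835448,  0.2293714 ]), 'tvec': array([0.07736851, 0.54660529, 1.12155115])}
lug_back [([0.5048, -0.0323, 0.0748], 0.58), ([0.5618, -0.2662, 0.0615], 0.17)]
catch_top [([0.4937, -0.0804, 0.094], 0.71)]
unit [([0.6246, -0.0576, 0.078], 0.69)]
platter [([0.7123, -0.0696, 0.084], 0.63)]
bolt [([0.5065, -0.0333, 0.0721], 0.76)]
side {'fx': 567.3513580964766, 'fy': 567.3513580964766, 'cx': 332.94048339142034, 'cy': 239.4887767652223, 'rvec': array([ 0.22847467, -2.8004478 ,  1.25221875]), 'tvec': array([0.54529579, 0.10946082, 0.97422101])}
lug_back [([0.509, -0.0317, 0.0745], 0.78)]
catch_top [([0.492, -0.0756, 0.0944], 0.57)]
unit [([0.6117, -0.0298, 0.0775], 0.96)]
platter [([0.7061, -0.0388, 0.0804], 0.76)]
bolt [([0.5097, -0.0303, 0.08], 0.67)]
{'time_s': 0.6, 'joint_pos': array([ 1.30397066e+00,  2.59949832e-01, -1.38108084e-01,  1.17270532e+00,
        1.59896252e-05,  1.57080645e+00]), 'dq': array([-6.92225036e-04,  5.18850127e-04,  6.58323303e-04,  2.60291425e-05,
        4.97482796e-04,  4.13409715e-04]), 'tau': array([ 8.90911615e-04, -4.05367720e+01,  2.54112536e+01,  1.45934009e-03,
       -2.91322158e-05,  1.97281295e-06]), 'position': array([0.13841782, 0.50640698, 0.23132758]), 'ee_rot': array([[-9.64610063e-01,  2.63680539e-01, -6.69789385e-06],
       [ 2.63680539e-01,  9.64610062e-01,  3.61388240e-05],
       [ 1.59899604e-05,  3.30937690e-05, -9.99999999e-01]]), 'wrist_force': array([ 0.1966789 , -0.26886378,  0.17139333]), 'wrist_torque': array([ 0.0108037 , -0.02073968, -0.07674313]), 'finger_gap': 0.9991418245280497}
```

View pics/top0.png

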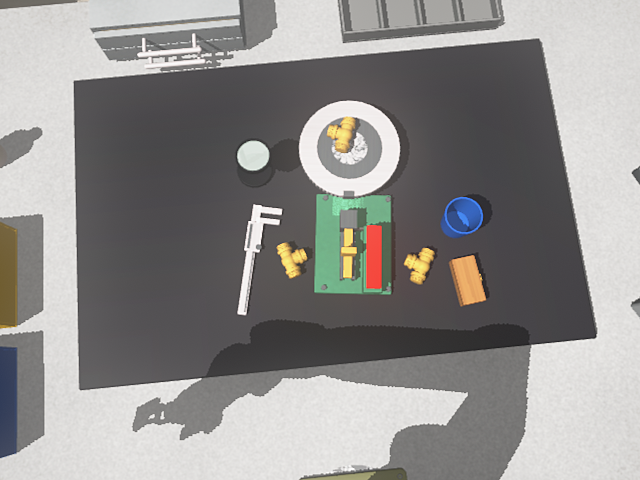

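View pics/side0.png

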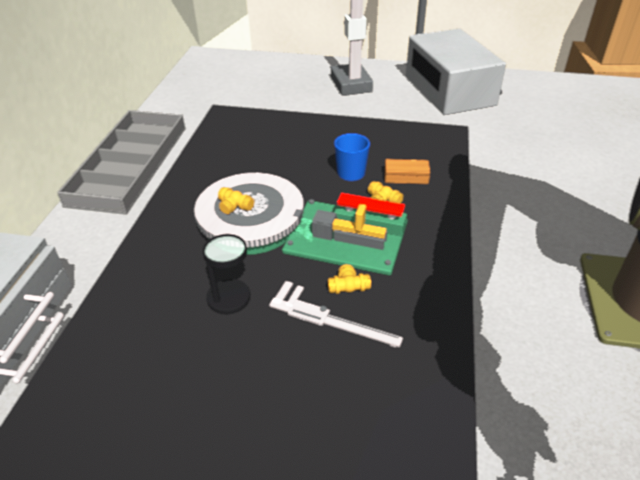

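```bash
cat > h.py <<'E'
import numpy as np, cv2
from rig import vision
def proj(c,P):
    k=vision.calibration(c); K=np.array([[k["fx"],0,k["cx"]],[0,k["fy"],k["cy"]],[0,0,1]])
    return cv2.projectPoints(np.array(P,float).reshape(-1,3),k["rvec"],k["tvec"],K,None)[0].reshape(-1,2)
def ray(c,uv,z):
    k=vision.calibration(c); R=cv2.Rodrigues(k["rvec"])[0]; C=-R.T@k["tvec"]
    out=[]
    for u,v in np.array(uv,float).reshape(-1,2):
        d=R.T@np.array([(u-k["cx"])/k["fx"],(v-k["cy"])/k["fy"],1]); out.append(C+d*(z-C[2])/d[2])
    return np.array(out)
E
python3 - <<'E'
from h import *
for c,(x,y,w,h) in dict(top=(300,90,110,215),side=(180,165,240,115)).items():
    im=cv2.imread(f"pics/{c}0.png"); s=min(800//w,600//h)
    cv2.imwrite(f"pics/{c}0z.png",cv2.resize(im[y:y+h,x:x+w],None,fx=s,fy=s,interpolation=cv2.INTER_NEAREST)); print(c,s)
    k=vision.calibration(c);R=cv2.Rodrigues(k["rvec"])[0];print(-R.T@k["tvec"])
    hsv=cv2.cvtColor(im,cv2.COLOR_BGR2HSV); m=((hsv[...,0]<4)|(hsv[...,0]>176))&(hsv[...,1]>180)&(hsv[...,2]>120)
    m=m.astype(np.uint8); n,l,st,ce=cv2.connectedComponentsWithStats(m); print(st[1:],ce[1:])
    i=1+np.argmax(st[1:,4]); ys,xs=np.where(l==i); r=cv2.minAreaRect(np.c_[xs,ys].astype(np.float32)); b=cv2.boxPoints(r)
    print(r); q=ray(c,b,.094); print(q.round(4)); print(ray(c,ce[i],.094))
    print(np.unique(im[ys,xs],axis=0,return_counts=True)[1].size, im[ys,xs].min(0),im[ys,xs].max(0))
E
```

```text
top 2
[0.31105564 0.04648872 1.20984437]
[[367 225  14  63 873]] [[373.49713631 256.3161512 ]]
((373.4999694824219, 256.0), (61.99999237060547, 12.999998092651367), 90.0)
[[ 0.5567 -0.078   0.094 ]
 [ 0.5543 -0.1025  0.094 ]
 [ 0.4371 -0.0883  0.094 ]
 [ 0.4395 -0.0643  0.094 ]]
[[ 0.49567369 -0.08316127  0.094     ]]
181 [ 41  46 237] [ 74  85 255]
side 3
[0.43315454 0.73272293 0.73070515]
[[337 193  68  23 739]] [[370.13937754 204.03112314]]
((370.40399169921875, 204.02798461914062), (67.17147827148438, 13.32696533203125), 10.30484676361084)
[[ 0.5572 -0.0639  0.094 ]
 [ 0.559  -0.1034  0.094 ]
 [ 0.4353 -0.0873  0.094 ]
 [ 0.4369 -0.0492  0.094 ]]
[[ 0.49681361 -0.07551495  0.094     ]]
274 [  0  12 158] [ 61  73 255]
```

View pics/top0z.png

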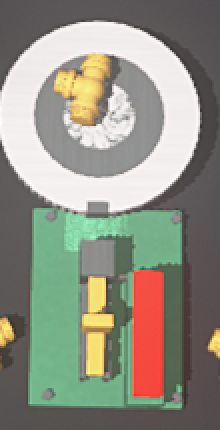

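View pics/side0z.png

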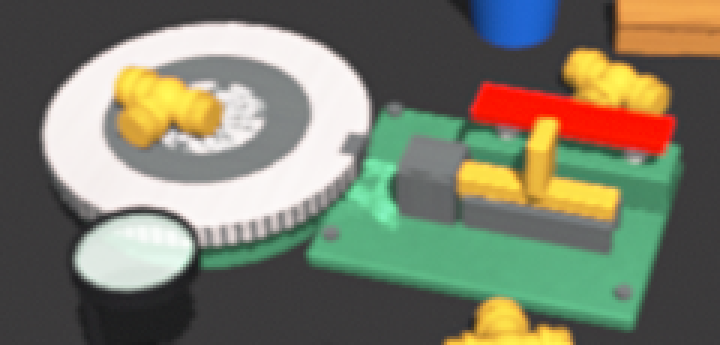

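```bash
cat > fit.py <<'E'
from h import *
from scipy.optimize import minimize
import sys
def U(p,P,z0=.03):
    P=np.array(P,float)/1000; c,s=np.cos(p[2]),np.sin(p[2])
    return np.c_[p[0]+c*P[:,0]-s*P[:,1],p[1]+s*P[:,0]+c*P[:,1],P[:,2]+z0]
S=8
def poly(c,pts):
    m=np.zeros((480,640),np.float32); big=np.zeros((480*4,640*4),np.uint8)
    q=proj(c,pts); q=cv2.convexHull(q.astype(np.float32))
    cv2.fillConvexPoly(big,np.round(((q+.5)*4-.5)*16).astype(np.int32),255,shift=4)
    return cv2.resize(big,(640,480),interpolation=cv2.INTER_AREA)/255.
def red(im):
    hsv=cv2.cvtColor(im,cv2.COLOR_BGR2HSV); return (((hsv[...,0]<6)|(hsv[...,0]>174))&(hsv[...,1]>150)&(hsv[...,2]>100)).astype(float)
if __name__=="__main__":
    ims={c:cv2.imread(f"pics/{c}0.png") for c in("top","side")}
    for use in (["top"],["side"],["top","side"]):
        def cost(v):
            p=[v[0]/1000,v[1]/1000,v[2]/100]; e=0
            for c in use:
                h=v[3]
                box=[(x,y,z) for x in(-90,30) for y in(-62,-34) for z in(64,64-h)]
                e+=np.abs(poly(c,U(p,box))-red(ims[c])).sum()
            return e+ (100*max(0,-h)+100*max(0,h-20))
        best=min((minimize(cost,[x0,-36,y0,8],method="Nelder-Mead",options=dict(initial_simplex=None,xatol=.02,fatol=.3,maxiter=600)) for x0 in(525,530) for y0 in (-6,-12)),key=lambda r:r.fun)
        print(use,best.x.round(2),best.fun)
E
python3 fit.py
```

```text
['top'] [532.25 -40.12 -12.46   1.15] 35.95686274509804
['side'] [534.7  -37.48 -16.1    7.15] 139.02745098039216
['top', 'side'] [532.56 -40.02 -12.75  10.36] 227.65882352941173
```

```bash
cat > fit2.py <<'E'
from fit import *
for c in("top","side"):
    im=cv2.imread(f"pics/{c}0.png"); g=im.min(2); m=(g>150).astype(np.uint8)
    n,l,st,ce=cv2.connectedComponentsWithStats(m); pt=(320,150) if c=="top" else (215,225)
    i=l[pt[1],pt[0]]; 
    cand=[(c0,s) for c0,s in zip(ce,st)]
    pc=proj(c,[[.72,-.064,.078]])[0]
    lab=[j for j in range(1,n) if st[j,4]>500 and np.hypot(*(ce[j]-pc))<40]; print(c,pc,lab,[st[j] for j in lab])
    if lab:
        ys,xs=np.where(l==lab[0]); hull=cv2.convexHull(np.c_[xs,ys].astype(np.int32)).reshape(-1,2)
        w=ray(c,hull,.078)[:,:2]; 
        if c=="top":
          from scipy.optimize import least_squares
          r=least_squares(lambda v:np.hypot(*(w-v[:2]).T)-v[2],[.72,-.06,.1],loss="soft_l1",f_scale=.001); print("platter",r.x.round(4))
    # overlay
    for p,name in(((.5323,-.0401,-.125),"a"),((.5335,-.0388,-.14),"b")):
        z=cv2.resize(im,None,fx=4,fy=4,interpolation=cv2.INTER_CUBIC)
        def dr(pts,col): cv2.polylines(z,[np.round((proj(c,U(p,pts))+.5)*4).astype(int)],True,col,1)
        dr([(-90,-62,64),(30,-62,64),(30,-34,64),(-90,-34,64)],(255,0,0))
        t=np.linspace(0,6.28,80); dr(np.c_[190+100*np.cos(t),100*np.sin(t),0*t+48],(255,0,255))
        dr([(26,-8,51.5),(62,-8,51.5),(62,8,51.5),(26,8,51.5)],(255,255,0))
        x,y,w_,h_=(300,140,110,160) if c=="top" else (280,180,135,95)
        if c=="side": x,y,w_,h_=190,165,200,90
        cv2.imwrite(f"pics/ov_{c}_{name}.png",z[4*y:4*(y+h_),4*x:4*(x+w_)][:600,:800])
E
python3 fit2.py
```

```text
top [349.69016526 147.37109312] [27, 28] [array([ 299,  100,  101,   97, 4543], dtype=int32), array([331, 132,  37,  33, 595], dtype=int32)]
platter [ 0.72   -0.0623  0.1002]
side [249.73728456 202.47302265] [5] [array([ 194,  172,  109,   75, 3605], dtype=int32)]
```

View pics/ov_top_a.png

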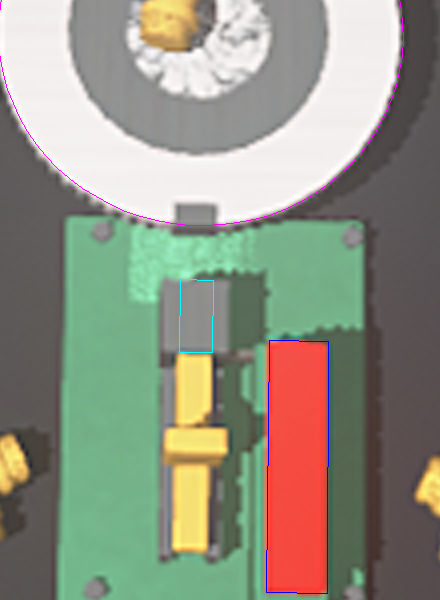

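View pics/ov_side_a.png

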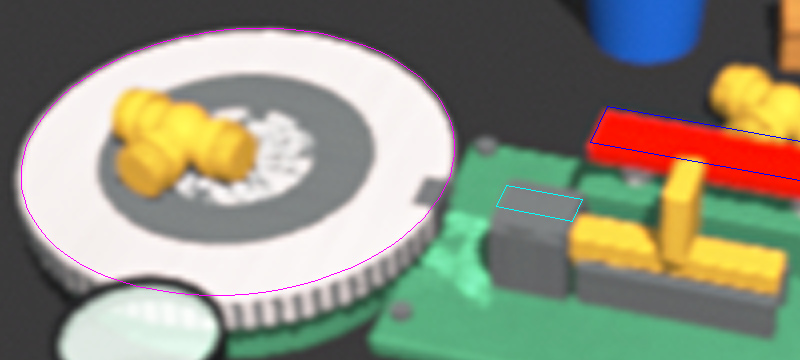

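View pics/ov_side_b.png

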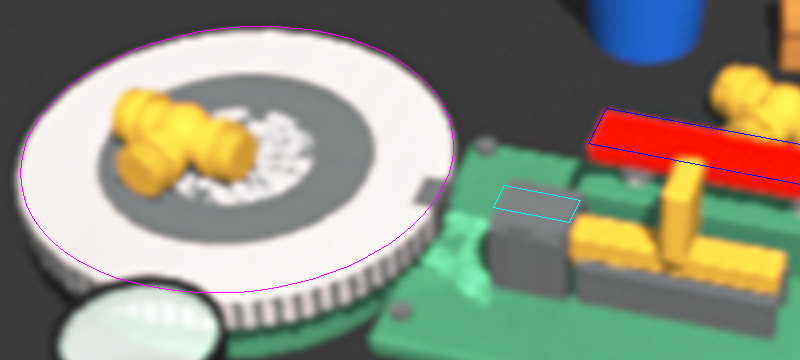

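```bash
cat > lug.py <<'E'
from fit import *
p=(.5323,-.0401,-.125)
for c,(x,y,w,h) in dict(top=(330,230,60,40),side=(335,190,60,50)).items():
    im=cv2.imread(f"pics/{c}0.png"); z=cv2.resize(im[y:y+h,x:x+w],None,fx=12,fy=12,interpolation=cv2.INTER_CUBIC)
    for X,col in((-34,(255,0,0)),(-30,(255,0,255)),(-26,(255,255,0))):
        q=proj(c,U(p,[(X,-14,84),(X,14,84),(X,14,45),(X,-14,45)]))
        cv2.polylines(z,[np.round((q+.5-[x,y])*12).astype(int)],True,col,1)
    cv2.imwrite(f"pics/lug_{c}.png",z)
E
python3 lug.py
```

```text
(no output)
```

View pics/lug_top.png

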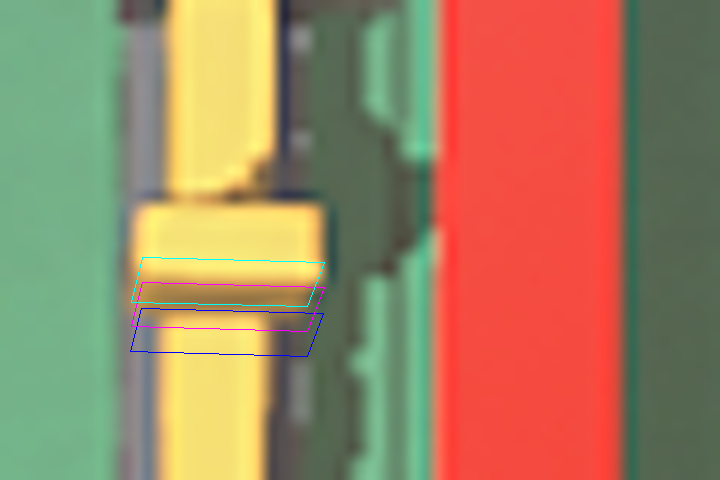

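View pics/lug_side.png

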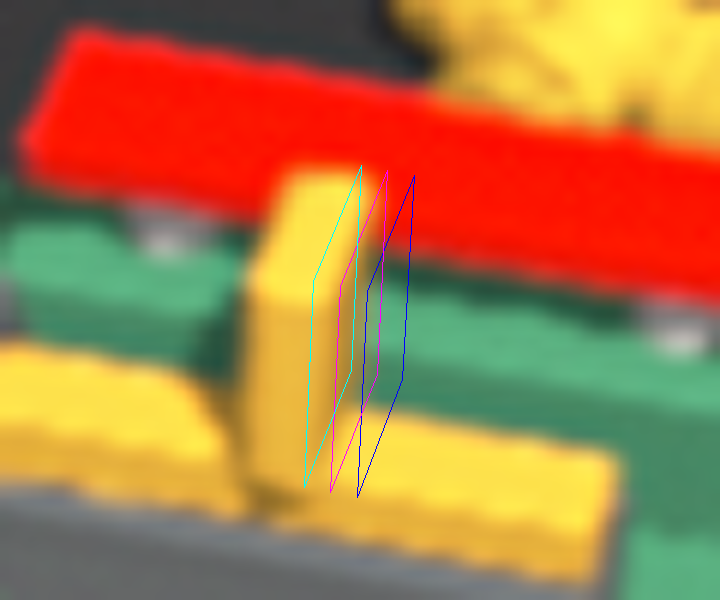

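>>> play_rows(
  deltas=[
    [[-0.015,-0.014,0],[0,0,-1],0.2],
    [[-0.04,-0.038,0],[0,0,-2],0.4],
    [[-0.068,-0.065,0],[0,0,-3],0.6],
    [[-0.096,-0.091,0],[0,0,-4],0.6],
    [[-0.124,-0.118,0],[0,0,-5],0.6],
    [[-0.152,-0.144,0],[0,0,-6],0.6],
    [[-0.18,-0.171,0],[0,0,-7],0.6],
    [[-0.208,-0.198,0],[0,0,-8.15],0.6],
  ],
  squeeze=20,
)

```text
time_s: 1.27
position: [0.2874, 0.259, 0.2316]
ee_rot: [[-0.992, 0.123, 0.001], [0.123, 0.992, 0.001], [-0.001, 0.001, -1.0]]
wrist_force: [0.7, -0.1, 0.2]
finger_gap: 0.4
```

```bash
cat > to.py <<'E'
import numpy as np,sys
from rig import ctrl
from scipy.spatial.transform import Rotation as Ro
s=ctrl.state(); R=s["ee_rot"]; p=s["position"]; yaw=-.125; o=np.array([.5323,-.0401,.03])
Ru=np.array([[np.cos(yaw),-np.sin(yaw),0],[np.sin(yaw),np.cos(yaw),0],[0,0,1]])
print("t",round(s["time_s"],2),"unit mm",(Ru.T@(p-o)*1000).round(1),"F unit",(Ru.T@s["wrist_force"]).round(2),"gap",round(s["finger_gap"],3),"q",s["joint_pos"].round(2))
if len(sys.argv)>3:
    g=np.array([float(a) for a in sys.argv[1:4]])/1000
    print("delta tool",(R.T@(o+Ru@g-p)).round(4))
    Rt=np.c_[-Ru[:,0],Ru[:,1],[0,0,-1]]
    print("rot",Ro.from_matrix(R.T@Rt).as_rotvec(degrees=True).round(2))
E
python3 to.py -50 -24 190
```

```text
t 1.27 unit mm [-280.3  266.3  201.6] F unit [ 0.74 -0.04  0.22] gap 0.4 q [ 0.73  0.02 -0.43  1.12 -0.    0.86]
delta tool [-0.2297 -0.2908  0.0115]
rot [0.04 0.04 0.12]
```

>>> play_rows(
  deltas=[
    [[-0.015,-0.019,0],[0,0,0],0.6],
    [[-0.038,-0.048,0],[0,0,0],0.6],
    [[-0.062,-0.079,0],[0,0,0],0.6],
    [[-0.086,-0.109,0],[0,0,0],0.6],
    [[-0.11,-0.139,0.002],[0,0,0],0.6],
    [[-0.134,-0.17,0.004],[0,0,0],0.6],
    [[-0.158,-0.2,0.006],[0,0,0.1],0.6],
    [[-0.18,-0.228,0.008],[0,0,0.1],0.6],
  ],
)

```text
time_s: 1.93
position: [0.4381, 0.0098, 0.2235]
ee_rot: [[-0.992, 0.127, 0.001], [0.127, 0.992, -0.0], [-0.001, 0.0, -1.0]]
wrist_force: [0.7, 1.4, 0.1]
finger_gap: 0.399
```

```bash
python3 to.py -50 -24 110
```

```text
t 1.93 unit mm [-99.7  37.8 193.5] F unit [0.52 1.49 0.1 ] gap 0.399 q [ 0.02  0.11 -0.34  1.11 -0.    0.15]
delta tool [-0.0498 -0.0617  0.0836]
rot [ 0.01  0.06 -0.13]
```

>>> play_rows(
  deltas=[
    [[-0.012,-0.015,0.01],[0,0,0],0.6],
    [[-0.026,-0.032,0.025],[0,0,0],0.6],
    [[-0.038,-0.047,0.04],[0,0,0],0.6],
    [[-0.046,-0.057,0.055],[0,0,0],0.6],
    [[-0.05,-0.062,0.065],[0,0,0],0.6],
    [[-0.05,-0.062,0.075],[0,0,0],0.6],
    [[-0.05,-0.062,0.083],[0,0,0],0.6],
    [[-0.05,-0.062,0.083],[0,0,0],0.6],
  ],
)

```text
time_s: 2.6
position: [0.4774, -0.0554, 0.1388]
ee_rot: [[-0.992, 0.126, -0.003], [0.126, 0.992, 0.001], [0.003, 0.0, -1.0]]
wrist_force: [0.4, -0.5, -0.6]
finger_gap: 0.399
```

```bash
python3 to.py -50 -24 64
cat > pic.py <<'E'
import sys
from h import *
n=sys.argv[1]
for c,(x,y,w,h) in dict(top=(300,190,110,110),side=(280,130,160,150)).items():
    im=vision.read_camera(c); cv2.imwrite(f"pics/{c}{n}.png",im)
    s=min(800/w,600/h); cv2.imwrite(f"pics/{c}{n}z.png",cv2.resize(im[y:y+h,x:x+w],None,fx=s,fy=s,interpolation=cv2.INTER_CUBIC)[:600,:800])
E
python3 pic.py 1
```

```text
t 2.6 unit mm [-52.5 -22.  108.8] F unit [ 0.42 -0.43 -0.58] gap 0.399 q [-0.12  0.25 -0.41  0.92  0.    0.01]
delta tool [-0.0027 -0.002   0.0448]
rot [ 0.01 -0.19 -0.06]
```

View pics/side1z.png

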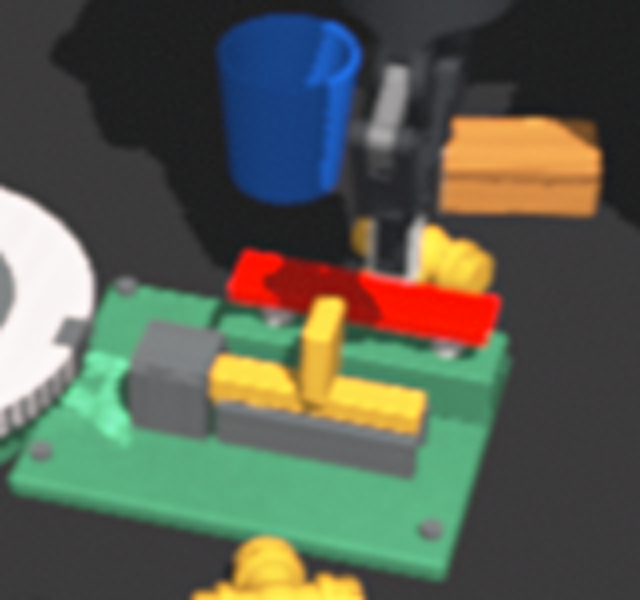

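View pics/top1z.png

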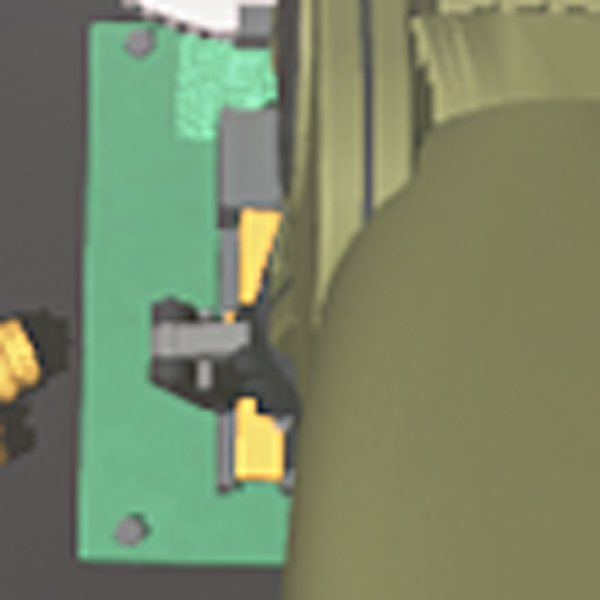

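Run:
```python
from fit import *
p=(.5323,-.0401,-.125)
for dz in(0,5,10): print(dz,((proj("side",U(p,[(x,y,108.8+dz) for x in(-63.5,-41.5) for y in(-4,11)]))-[280,130]+.5)*4).round(0).tolist())
```

```text
0 [[422.0, 279.0], [415.0, 300.0], [372.0, 270.0], [364.0, 290.0]]
5 [[423.0, 269.0], [415.0, 290.0], [372.0, 260.0], [364.0, 281.0]]
10 [[424.0, 260.0], [416.0, 281.0], [373.0, 251.0], [365.0, 271.0]]
```

>>> play_rows(
  deltas=[
    [[0,0,0.006],[0,0,0],0.6],
    [[0,-0.001,0.015],[0,0,0],0.6],
    [[0,-0.001,0.025],[0,0,0],0.6],
    [[0,-0.001,0.034],[0,0,0],0.6],
    [[0,-0.001,0.04],[0,0,0],0.6],
    [[0,-0.001,0.044],[0,0,0],0.6],
    [[0,-0.001,0.044],[0,0,0],0.6],
    [[0,-0.001,0.044],[0,0,0],0.6],
  ],
)

```text
time_s: 3.37
position: [0.4787, -0.0568, 0.0962]
ee_rot: [[-0.992, 0.126, -0.0], [0.126, 0.992, 0.0], [0.0, -0.0, -1.0]]
wrist_force: [0.6, 0.5, -0.3]
finger_gap: 0.401
```

```bash
python3 to.py -50 -24 58
```

```text
t 3.37 unit mm [-51.1 -23.2  66.2] F unit [ 0.56  0.56 -0.34] gap 0.401 q [-0.12  0.29 -0.48  0.8   0.    0.01]
delta tool [-0.0011 -0.0008  0.0082]
rot [-0.   -0.02 -0.07]
```

>>> play_rows(
  deltas=[
    [[0,0,0.001],[0,0,0],0.6],
    [[0,0,0.003],[0,0,0],0.6],
    [[0,0,0.005],[0,0,0],0.6],
    [[0,0,0.007],[0,0,0],0.6],
    [[0,0,0.008],[0,0,0],0.6],
    [[0,0,0.008],[0,0,0],0.6],
    [[0,0,0.008],[0,0,0],0.6],
    [[0,0,0.008],[0,0,0],0.6],
  ],
)

```text
time_s: 4.03
position: [0.4794, -0.0569, 0.0887]
ee_rot: [[-0.992, 0.126, 0.001], [0.126, 0.992, -0.0], [-0.001, -0.0, -1.0]]
wrist_force: [0.8, -0.7, 4.5]
finger_gap: 0.396
```

```bash
python3 to.py -50 -24 58
```

```text
t 4.03 unit mm [-50.4 -23.3  58.7] F unit [ 0.85 -0.57  4.48] gap 0.396 q [-0.12  0.3  -0.49  0.78 -0.    0.01]
delta tool [-0.0004 -0.0007  0.0007]
rot [-0.01  0.07 -0.07]
```

>>> play_rows(
  deltas=[
    [[0,0,0.001],[0,0,0],0.6],
    [[0,0,0.002],[0,0,0],0.6],
    [[0,0,0.003],[0,0,0],0.6],
    [[0,0,0.003],[0,0,0],0.6],
    [[0,0,0.003],[0,0,0],0.6],
    [[0,0,0.003],[0,0,0],0.6],
    [[0,0,0.003],[0,0,0],0.6],
    [[0,0,0.003],[0,0,0],0.6],
  ],
)

```text
time_s: 4.7
position: [0.4794, -0.0569, 0.0855]
ee_rot: [[-0.992, 0.126, 0.001], [0.126, 0.992, -0.0], [-0.001, -0.0, -1.0]]
wrist_force: [1.2, -0.1, 4.6]
finger_gap: 0.4
```

```bash
python3 to.py -50 -24 55;python3 to.py;  python3 pic.py 2; python3 to.py
```

```text
t 4.7 unit mm [-50.4 -23.3  55.5] F unit [1.22 0.1  4.62] gap 0.4 q [-0.12  0.3  -0.49  0.78 -0.    0.01]
delta tool [-0.0004 -0.0007  0.0005]
rot [-0.01  0.06 -0.08]
t 4.7 unit mm [-50.4 -23.3  55.5] F unit [1.22 0.1  4.62] gap 0.4 q [-0.12  0.3  -0.49  0.78 -0.    0.01]
t 4.8 unit mm [-50.4 -23.3  55.5] F unit [1.37 0.11 5.8 ] gap 0.404 q [-0.12  0.3  -0.49  0.78 -0.    0.01]
```

View pics/side2z.png

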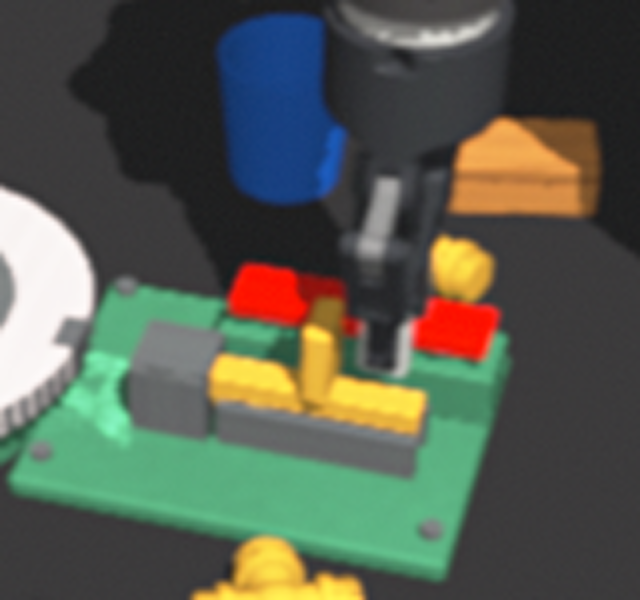

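>>> play_rows(
  deltas=[
    [[0,0,0.001],[0,0,0],0.6],
    [[0,0,0.0015],[0,0,0],0.6],
    [[-0.002,0,0.0015],[0,0,0],0.6],
    [[-0.005,0,0.0015],[0,0,0],0.6],
    [[-0.008,0,0.0015],[0,0,0],0.6],
    [[-0.011,0,0.0015],[0,0,0],0.6],
    [[-0.014,0,0.0015],[0,0,0],0.6],
    [[-0.017,0,0.0015],[0,0,0],0.6],
  ],
)

```text
time_s: 5.47
position: [0.4921, -0.0585, 0.0829]
ee_rot: [[-0.992, 0.126, -0.007], [0.126, 0.992, 0.001], [0.007, 0.0, -1.0]]
wrist_force: [-5.6, 0.3, 7.8]
finger_gap: 0.399
```

```bash
python3 to.py -33 -24 54; python3 pic.py 3; python3 to.py
```

```text
t 5.47 unit mm [-37.6 -23.3  52.9] F unit [-5.62 -0.37  7.84] gap 0.399 q [-0.12  0.33 -0.46  0.79  0.    0.01]
delta tool [-0.0046 -0.0007 -0.0011]
rot [ 0.01 -0.4  -0.08]
t 5.57 unit mm [-36.9 -23.2  53. ] F unit [-3.41 -0.24  6.59] gap 0.398 q [-0.12  0.33 -0.46  0.79  0.    0.01]
```

View pics/side3z.png

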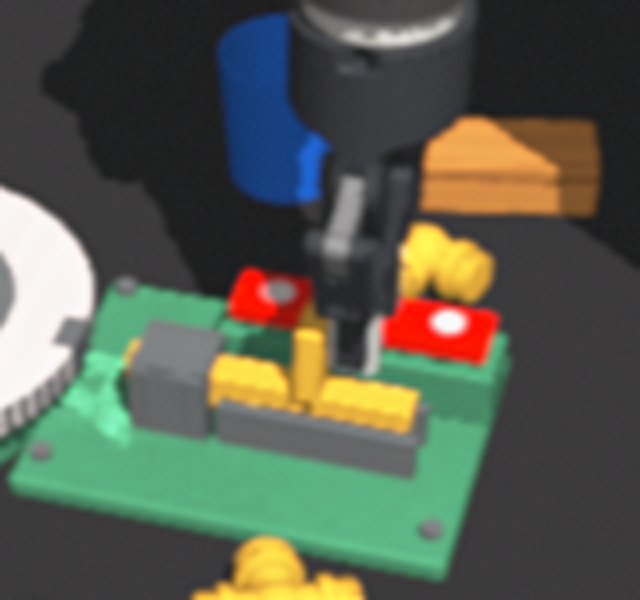

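>>> play_rows(
  deltas=[
    [[-0.002,0,0],[0,0,0],0.6],
    [[-0.005,0,-0.0005],[0,0,0],0.6],
    [[-0.008,0,-0.0005],[0,0,0],0.6],
    [[-0.011,0,-0.0005],[0,0,0],0.6],
    [[-0.014,0,-0.0005],[0,0,0],0.6],
    [[-0.016,0,-0.0005],[0,0,0],0.6],
    [[-0.018,0,-0.0005],[0,0,0],0.6],
    [[-0.018,0,-0.0005],[0,0,0],0.6],
  ],
)

```text
time_s: 6.23
position: [0.5099, -0.0607, 0.0831]
ee_rot: [[-0.992, 0.126, -0.007], [0.126, 0.992, 0.001], [0.007, 0.0, -1.0]]
wrist_force: [-3.7, 0.4, 4.6]
finger_gap: 0.399
```

```bash
python3 to.py -3 -24 54; python3 pic.py 4; python3 to.py
```

```text
t 6.23 unit mm [-19.7 -23.2  53.1] F unit [-3.72 -0.1   4.57] gap 0.399 q [-0.12  0.36 -0.41  0.81  0.    0.01]
delta tool [-0.0167 -0.0008 -0.001 ]
rot [ 0.01 -0.41 -0.07]
t 6.33 unit mm [-19.6 -23.2  53.1] F unit [-5.94 -0.62  3.77] gap 0.401 q [-0.12  0.36 -0.42  0.81  0.    0.01]
```

View pics/side4z.png

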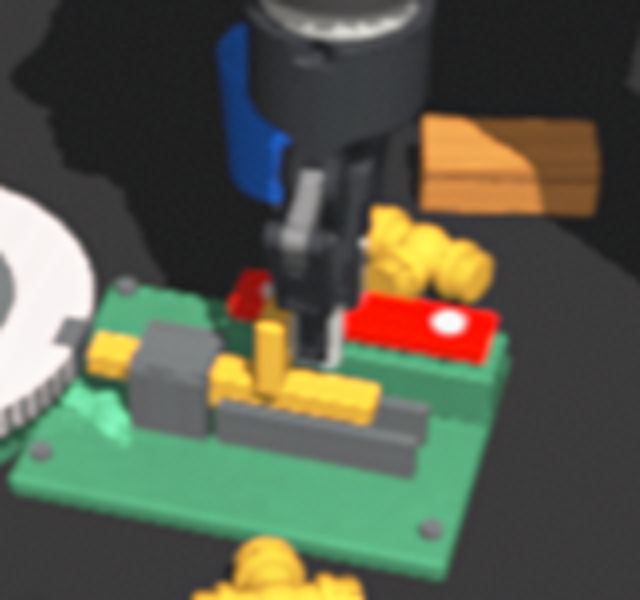

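>>> play_rows(
  deltas=[
    [[-0.002,0,0],[0,0,0],0.6],
    [[-0.004,0,0],[0,0,0],0.6],
    [[-0.006,0,0],[0,0,0],0.6],
    [[-0.008,0,0],[0,0,0],0.6],
    [[-0.01,0,0],[0,0,0],0.6],
    [[-0.012,0,0],[0,0,0],0.6],
    [[-0.013,0,0],[0,0,0],0.6],
    [[-0.013,0,0],[0,0,0],0.6],
  ],
)

```text
time_s: 7.0
position: [0.5236, -0.0624, 0.0832]
ee_rot: [[-0.992, 0.126, -0.005], [0.126, 0.992, 0.001], [0.005, 0.0, -1.0]]
wrist_force: [-5.0, 1.0, 3.9]
finger_gap: 0.397
```

```bash
python3 to.py -3 -24 54; python3 pic.py 5; python3 to.py
```

```text
t 7.0 unit mm [ -5.8 -23.2  53.2] F unit [-5.1   0.35  3.94] gap 0.397 q [-0.12  0.38 -0.38  0.82  0.    0.01]
delta tool [-0.0028 -0.0008 -0.0008]
rot [ 0.01 -0.31 -0.07]
t 7.1 unit mm [ -5.8 -23.3  53.3] F unit [-6.09  0.69  3.85] gap 0.403 q [-0.12  0.38 -0.38  0.82  0.    0.01]
```

View pics/side5z.png

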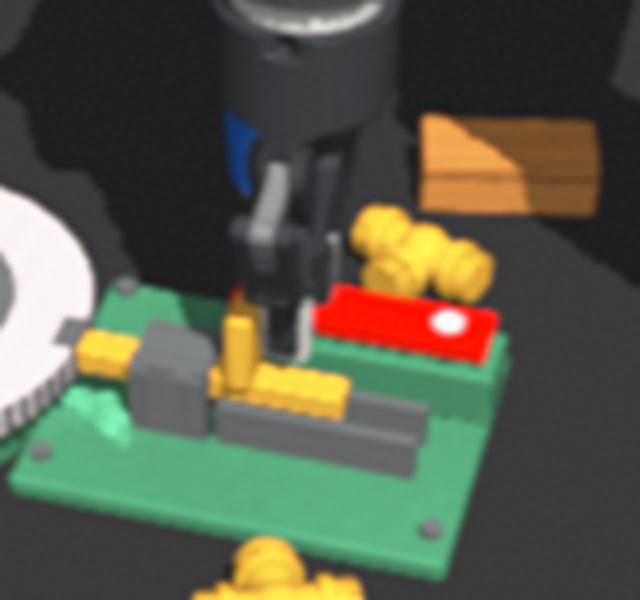

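>>> play_rows(
  deltas=[
    [[-0.001,0,0],[0,0,0],0.6],
    [[-0.002,0,0],[0,0,0],0.6],
    [[-0.003,0,0],[0,0,0],0.6],
    [[-0.004,0,0],[0,0,0],0.6],
    [[-0.004,0,0],[0,0,0],0.6],
    [[-0.004,0,0],[0,0,0],0.6],
    [[-0.004,0,0],[0,0,0],0.6],
    [[-0.004,0,0],[0,0,0],0.6],
  ],
)

```text
time_s: 7.77
position: [0.5237, -0.0624, 0.0832]
ee_rot: [[-0.992, 0.125, -0.012], [0.125, 0.992, 0.002], [0.012, 0.0, -1.0]]
wrist_force: [-12.0, 1.0, 12.4]
finger_gap: 0.4
```

```bash
python3 to.py -3 -24 54
```

```text
t 7.77 unit mm [ -5.8 -23.2  53.2] F unit [-12.03  -0.49  12.37] gap 0.4 q [-0.12  0.38 -0.38  0.83  0.    0.01]
delta tool [-0.0028 -0.0008 -0.0008]
rot [ 0.01 -0.68 -0.05]
```

>>> play_rows(
  deltas=[
    [[-0.001,0,0],[0,0,0],0.6],
    [[-0.002,0,0],[0,0,0],0.6],
    [[-0.003,0,0],[0,0,0],0.6],
    [[-0.004,0,0],[0,0,0],0.6],
    [[-0.004,0,0],[0,0,0],0.6],
    [[-0.004,0,0],[0,0,0],0.6],
    [[-0.004,0,0],[0,0,0],0.6],
    [[-0.004,0,0],[0,0,0],0.6],
  ],
)

```text
time_s: 8.43
position: [0.5237, -0.0625, 0.0832]
ee_rot: [[-0.992, 0.125, -0.018], [0.125, 0.992, 0.003], [0.019, 0.0, -1.0]]
wrist_force: [-20.3, 2.5, 19.6]
finger_gap: 0.402
```

```bash
python3 to.py -3 -24 54;  python3 pic.py 6
cat > lug2.py <<'E'
from fit import *
p=(.5323,-.0401,-.125)
c="side";x,y,w,h=330,200,60,50; x=315
im=cv2.imread(f"pics/side6.png"); z=cv2.resize(im[y:y+h,x:x+w],None,fx=12,fy=12,interpolation=cv2.INTER_CUBIC)
for X,col in((4,(255,0,0)),(8,(255,0,255)),(0,(255,255,0))):
    q=proj(c,U(p,[(X,-14,84),(X,14,84),(X,14,45),(X,-14,45)]))
    cv2.polylines(z,[np.round((q+.5-[x,y])*12).astype(int)],True,col,1)
cv2.imwrite("pics/lug6.png",z)
E
python3 lug2.py
```

```text
t 8.43 unit mm [ -5.7 -23.3  53.2] F unit [-20.44  -0.09  19.57] gap 0.402 q [-0.12  0.38 -0.37  0.84  0.    0.01]
delta tool [-0.0027 -0.0007 -0.0008]
rot [ 0.01 -1.07 -0.02]
```

View pics/lug6.png

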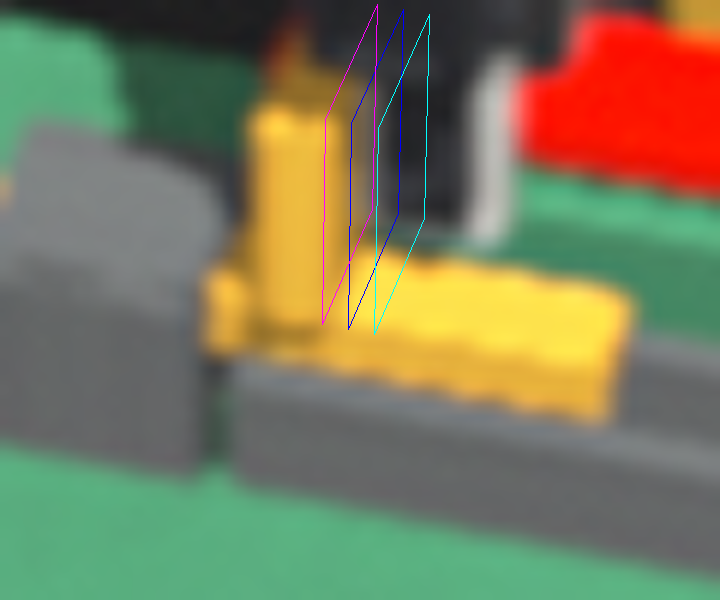

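View pics/side6z.png

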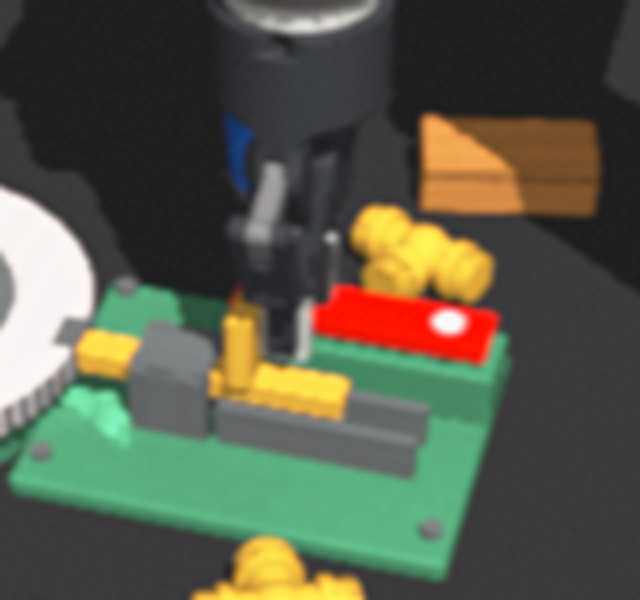

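>>> play_rows(
  deltas=[
    [[0.003,0,0],[0,0,0],0.6],
    [[0.006,0,0],[0,0,0],0.6],
    [[0.009,0,0],[0,0,0],0.6],
    [[0.012,0,0],[0,0,0],0.6],
    [[0.015,0,0],[0,0,0],0.6],
    [[0.017,0,0],[0,0,0],0.6],
    [[0.017,0,0],[0,0,0],0.6],
    [[0.017,0,0],[0,0,0],0.6],
  ],
)

```text
time_s: 9.2
position: [0.5209, -0.0621, 0.0856]
ee_rot: [[-0.992, 0.126, 0.007], [0.126, 0.992, -0.001], [-0.007, 0.0, -1.0]]
wrist_force: [1.8, -0.8, 5.0]
finger_gap: 0.399
```

```bash
python3 to.py -10 -24 54
```

```text
t 9.2 unit mm [ -8.5 -23.3  55.6] F unit [ 1.9  -0.54  5.02] gap 0.399 q [-0.12  0.36 -0.4   0.8  -0.    0.01]
delta tool [ 0.0015 -0.0007  0.0016]
rot [ 0.    0.39 -0.07]
```

Off the lug; now lift straight up.

>>> play_rows(
  deltas=[
    [[0.002,0,-0.002],[0,0,0],0.6],
    [[0.002,0,-0.006],[0,0,0],0.6],
    [[0.002,0,-0.012],[0,0,0],0.6],
    [[0.002,0,-0.02],[0,0,0],0.6],
    [[0.002,0,-0.03],[0,0,0],0.6],
    [[0.002,0,-0.045],[0,0,0],0.6],
    [[0.002,0,-0.06],[0,0,0],0.6],
    [[0.002,0,-0.08],[0,0,0],0.6],
  ],
)

```text
time_s: 9.87
position: [0.5139, -0.0613, 0.1644]
ee_rot: [[-0.992, 0.126, -0.003], [0.126, 0.992, 0.0], [0.003, 0.0, -1.0]]
wrist_force: [-0.0, -1.0, -0.0]
finger_gap: 0.396
```

>>> play_rows(
  deltas=[
    [[0.01,0.01,-0.02],[0,0,0],0.6],
    [[0.03,0.03,-0.04],[0,0,0],0.6],
    [[0.05,0.055,-0.06],[0,0,0],0.6],
    [[0.07,0.08,-0.07],[0,0,0],0.6],
    [[0.09,0.105,-0.08],[0,0,0],0.6],
    [[0.11,0.13,-0.08],[0,0,0],0.6],
    [[0.13,0.155,-0.08],[0,0,0],0.6],
    [[0.15,0.18,-0.08],[0,0,0],0.6],
  ],
)

```text
time_s: 10.53
position: [0.3878, 0.1369, 0.245]
ee_rot: [[-0.992, 0.126, -0.0], [0.126, 0.992, 0.0], [0.0, 0.0, -1.0]]
wrist_force: [0.3, 0.4, -0.6]
finger_gap: 0.399
```

>>> play_rows(
  deltas=[
    [[0.02,0.025,0],[0,0,0],0.6],
    [[0.04,0.05,0],[0,0,0],0.6],
    [[0.06,0.075,0],[0,0,0],0.6],
    [[0.08,0.1,0],[0,0,0],0.6],
    [[0.09,0.12,0],[0,0,0],0.6],
    [[0.1,0.14,0],[0,0,0],0.6],
    [[0.1,0.15,0],[0,0,0],0.6],
    [[0.1,0.15,0],[0,0,0],0.6],
  ],
)

```text
time_s: 11.2
position: [0.309, 0.299, 0.2445]
ee_rot: [[-0.992, 0.123, 0.0], [0.123, 0.992, 0.0], [-0.0, 0.0, -1.0]]
wrist_force: [-0.8, 1.2, -0.1]
finger_gap: 0.398
```

```bash
python3 to.py;  python3 pic.py 7
python3 - <<'E'
from fit import *
a=cv2.imread("pics/side0.png");b=cv2.imread("pics/side7.png")
r0=red(a);r7=red(b)
for r in(r0,r7):
    n,l,st,ce=cv2.connectedComponentsWithStats(r.astype(np.uint8));i=1+np.argmax(st[1:,4]);print(st[i])
cv2.imwrite("pics/top7f.png",cv2.imread("pics/top7.png"))
E
```

```text
t 11.2 unit mm [-263.8  308.6  214.5] F unit [-0.91  1.07 -0.06] gap 0.398 q [ 0.77  0.09 -0.32  1.16  0.    0.89]
[337 192  69  25 806]
[337 192  68  24 759]
```

View pics/side7z.png

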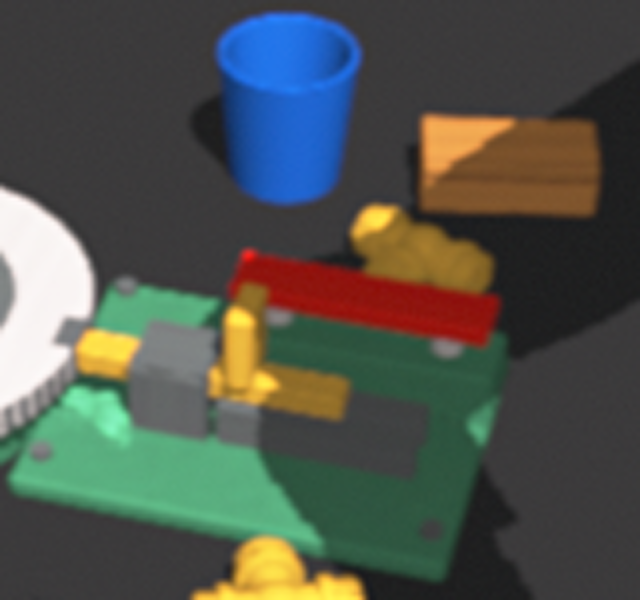

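View pics/top7.png

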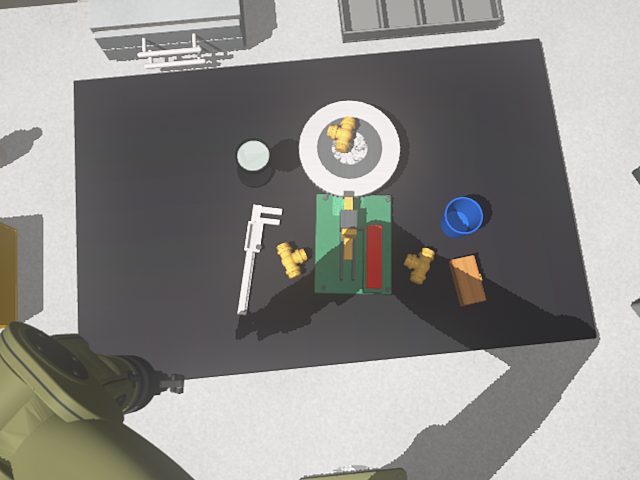

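Run:
```python
import cv2
a=cv2.imread("pics/top7.png")[170:290,310:400]; b=cv2.imread("pics/top0.png")[170:290,310:400]
cv2.imwrite("pics/cmp.png",cv2.resize(cv2.hconcat([b,a]),None,fx=4.4,fy=4.4,interpolation=cv2.INTER_CUBIC))
```

```text
(no output)
```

View pics/cmp.png

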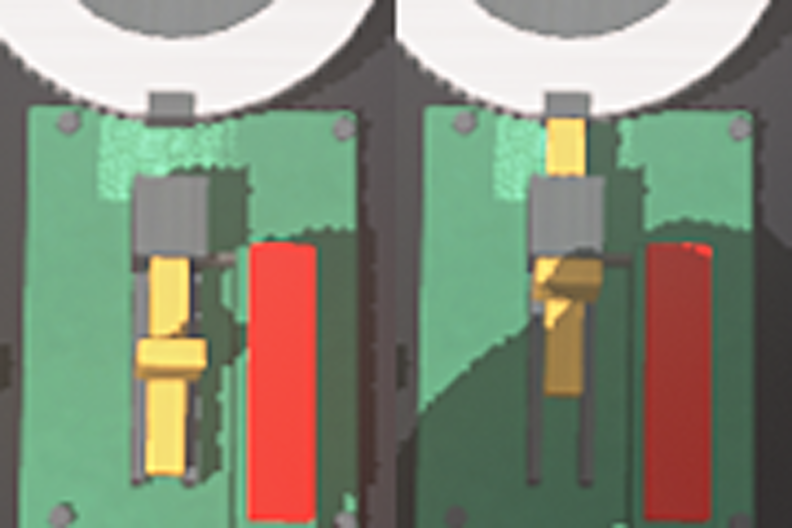

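Run:
```python
from fit import *
o=np.array([.5323,-.0401]);y=-.125;R=np.array([[np.cos(y),-np.sin(y)],[np.sin(y),np.cos(y)]])
def f(c,u,v,z): 
    w=ray(c,[(u,v)],z)[0,:2]; return ((w-o)@R*1000).round(1)
t=lambda x,y:(310+x/4.4-.5,170+y/4.4-.5)
print("tip",f("top",*t(566-396,117),.075),"rear0",f("top",*t(165,474),.075),"rear7",f("top",*t(563-396,395),.075))
print("notch in/out",f("top",*t(567-396,92),.078),f("top",*t(567-396,124),.078))
for n in(0,7):
    print([ (f"{c}",[(np.array(d["location"]).round(4).tolist(),round(d["conf"],2)) for d in []]) for c in()])
# subpixel shift of yellow bar rear in both views by edge profile along bar axis
for c in("top","side"):
  for n in(0,7):
    im=cv2.imread(f"pics/{c}{n}.png").astype(np.float32)
    xs=np.arange(-110,-20,.5); P=U((.5323,-.0401,-.125),[(x,yy,45) for x in xs for yy in(-3,0,3)])
    q=proj(c,P).astype(np.float32)
    val=cv2.remap(im,q[:,0].reshape(-1,3).copy(),q[:,1].reshape(-1,3).copy(),cv2.INTER_LINEAR).mean(1)
    r=(val[:,2]-val[:,0])/(val.sum(1)+1); k=np.argmax(r>0.18); print(c,n,xs[k], "maxr",r.max().round(2))
```

```text
tip [90.2  1.1] rear0 [-69.1   0.8] rear7 [-34.6   0.5]
notch in/out [100.8   1. ] [86.1  0.7]
[]
[]
top 0 -69.5 maxr 0.31
top 7 -34.5 maxr 0.25
side 0 -70.0 maxr 0.37
side 7 -35.0 maxr 0.34
```

Run:
```python
from rig import ctrl
print(ctrl.finish_job(), ctrl.state()["time_s"])
```

```text
the job is handed in; nothing more can be done
the job is handed in; nothing more can be done
```

The turntable lock is set and the job is handed in, at about 11.3 s. I pressed the red catch down with the right fingertip and held it there while the left fingertip pushed the bolt by its lug to a hard stop. Then I backed off the lug, lifted the hand clear and moved it away.

**Bolt:** it moved 35 mm in both cameras. Raising the push from 12 N to 20 N moved it no further, which fits the home stop at 36 mm given its unknown start of 0 to 4 mm. In the top picture the bolt's visible tip lies at the rim's notch, but that view does not show how deep it goes in.

**Catch:** it was about 7.5 mm down when pressed, and I held it about 10 mm down during the push. In the last side picture it is back up at the same height as at the start.

**Everything else:** the platter's notch still faces the bolt. By eye, the tees, tools, cup and box look unmoved, and the hand was touching nothing.

**Disagreement:** when I fitted the unit's position, the two cameras differed by about 2.5 mm. I used the top-camera fit, and a separate fit of the platter's centre in the same picture agreed with it to within 2 mm.

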